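# Clamp an off-cut in the bench jig with its cam lever

### The arm

A 6-joint arm with a two-finger parallel gripper is mounted at the origin on a cart in front of the work surface, level with it; the furniture and walls round the work are solid. World frame = base frame: x ahead of the robot, y to its left, z up, the work surface at z = 0. Lengths are in m, angles in rad, forces in N, time in s.
With the tool pointing down it reaches from about 0.35 to 0.775 m from the base axis. Payload 5.5 kg.
Tool frame: the origin (TCP) lies at the very end of the fingers, on their centre line; the grasp point (between the pads) lies 19 mm behind it; z points along the fingers, y is the direction in which the jaws open and shut (so a half turn about z gives the same grasp; the last joint's range is limited). The gripper opens to 85 mm and grips with 20 to 120 N. Pads are 22 mm wide; open, the fingers measure 114 mm over their backs; the gripper's body (76 mm by 85 mm) begins 54 mm behind the grasp point. The pads swing forward as they close: fully open they stand 13 mm farther back than shut.
Start: joints at [-1.372, 0.313, 0.046, 1.304, 0, 1.431], TCP at [0.191, -0.542, 0.231] pointing down, gripper open.
Joint ranges: [-2.76, 2.76], [-0.86, 1.69], [-1.03, 1.26], [-2.2, 2.34], [-1.47, 1.5], [-3.14, 3.14]. Speed limits (rad/s): [2.57, 2.57, 3.14, 3.14, 3.14, 3.14].

### API

Orientations are given as [roll, pitch, yaw] about the fixed x, y, z axes, in that order (R = Rz(yaw) Ry(pitch) Rx(roll)).
In Python, from rig import readout, get_image, job, silhouettes gives the robot as it stands.
- The arm moves only by the tool drive_tool, never from a script. Its arguments are lists of equal length, an entry for each row: "linear": the shift along the world's x, y, z in m, a list of three; "turn": the turn about the world's z in rad; "jaw": the finger opening in m, from 0 to 0.0854. A call has 1 to 20 rows; each row shifts and turns the pose as measured when the row begins; what a row does not reach is not made up. A row lasts 1/10 s, in which the tool goes at most 50 mm and 8.59 degrees, less where a joint would pass 70% of its speed; a pose out of reach is approached as far as the arm can. A call with a gripper value outside its range is refused whole. The fingers move at their own pace and stop on an object; "force" is the grip in N (left out, the last holds). Time passes only in rows, so rows that do not move let the fingers close. It gives the time, the measured TCP pose, the force and the opening at its end, in the units of the state.
- readout.state(): the state, without advancing time (a new reading comes with each control period).
- get_image(name): name is "scene" or "side" or "wrist"; returns a dict with "image" (480x640x3 uint8, red, green, blue), "camera_matrix" (3x3 intrinsics, pixels), "rvec" (rotation vector, rad) and "tvec" (3), from world to camera coordinates, as OpenCV has them; the wrist camera has in their place "mount" (4x4, takes a point from camera to tool coordinates, whose origin is the TCP and whose axes are the flange's). Camera axes: x right, y down, z forward; pixel columns grow to the right and rows downward; lengths in m; the calibration is good to about 2 mm. A picture is of the moment at which its call begins: read the wrist's pose just before it. There is no depth.
- job.close_job(): hands the job in, once; it reports no verdict.
Trained networks look in a picture, given as the dict that the camera call returned (one of the last four; its "shot" number tells which), for a name from the list of things; names that differ only in an ending like _2 or _b are one class to them, and where a whole thing is asked for, a point or a joint stands for the part that bears it (a point fixed in the world has none). Each returns a list of dicts, best first, with "conf" (0 to 1); they miss things now and then, are a little off and sometimes report something else, mostly with a low value. They report only what shows in the picture. A call takes as long as a camera call. They do not tell look-alikes from the thing itself.
- silhouettes(picture, name): "region" (480x640 bool, what is visible of it) and "xy" ([column, row] in pixels, amid what is visible of it).
The state is a dict: "t": time; "qpos": joint angles; "qvel": joint speeds; "joint_efforts": joint torques, N m; "ee_pos": TCP position; "eef_rot": TCP orientation; "wrist_force": force on the tool from outside, world axes, zero at the start; "moment": the same for the moment, N m; "gripper_width": opening from 0.0 (shut) to 1.0 (fully open).
Only numpy, scipy, OpenCV 4.12 (cv2) and the standard library are available. Lean on these libraries where they do the work, as an engineer would, in place of code of your own. Each camera call takes 0.05 s, during which the arm holds its last target.

### The job

Clamp the loose pine block in the plywood jig ready for drilling: first push it along the fence with a fingertip until its end is against the end stop, while the lever is still open, then push the cam lever round with one finger, all the way to its stop pin, so that the cam holds the block tight against the fence. Only push: do not lift or tip the block, and leave the tape measure, the small off-cut and the roll of tape beside the jig where they are.

Things in the scene. Friction and masses are not known exactly. Their poses are not given: they have to be found in the camera images.
- jig: The clamping jig: a plywood board 250 (its x) by 300 (its y) by 12 mm thick, fixed to the table. Origin: centre of its underside. A wooden fence faced with black rubber runs along y near its +x edge, an end stop stands at its +y end; the cam and its lever turn about an upright axis at x = 11.4, y = 55 mm.
- fence_face (a point): On the fence (270 mm long, top 40 mm above the table): middle of its rubber face, the jig's plane x = 85 mm, looking to the jig's -x; it gives about 1 mm when the block is clamped; this point is 26 mm above the table. Axes as the jig's.
- stop_face (a point): On the wooden end stop (52 mm wide, x = 31 to 83 mm in the jig's frame, top 40 mm above the table): middle of the face that the block meets, the jig's plane y = 100 mm, looking to the jig's -y; 26 mm above the table. Axes as the jig's.
- stop_pin (a point): Top of the thin steel stop pin (7 mm across, 52 mm above the table; x = 26, y = 5 mm in the jig's frame) that marks where the lever ends.
- workpiece: The block to be clamped: a plain pine off-cut 45 (x) by 90 (y) by 38 mm high, about 80 g. Origin: centre of its underside. It lies loose on the jig's board, 12 mm above the table, its length along the fence, up to 5 mm off the fence and 35 to 75 mm short of the end stop. At home its centre is at x = 62.5, y = 55 mm in the jig's frame.
- cam_lever (a joint): Lever angle, rad, counter-clockwise from above. At 0 the lever points to 170 degrees in the jig's frame (about the jig's -x), at 1.745 (its end) to the jig's -y, along the block. Starts at 0 to 0.45. It stays where it is left. Turning takes 0.12 N m, and more (under 0.5) once the cam presses on the block, from about 1.3 rad on.
- lever_knob (a point): Top of the black round knob (22 mm across) on the outer end of the lever, 100 mm from the axis, 75 mm above the table. The lever is a wooden bar 22 mm wide and 16 mm thick, 41 to 57 mm above the table, that ends 116 mm from the axis.
- cam_axis (a point): The cam, a wooden eccentric disc (radius 22 mm, its centre 8 mm off the axis, 13 to 40 mm above the table) fixed under the inner end of the lever. This point: on the turning axis, 13 mm above the table. As the lever is turned to its end it moves out to the block and squeezes it against the fence.
- tape_measure: Bystander: a yellow tape measure, 36 x 77 mm, 62 mm high, standing off the jig's -y end. Origin: centre of its underside.
- block_b: Bystander: a small dark wood off-cut 38 x 60 x 19 mm, lying off the jig's +y end. Origin: centre of its underside.
- tape_1: Bystander: a roll of masking tape, 104 mm across, 25 mm high, lying flat off the jig's +y end. Origin: centre of its underside.
Things that resemble listed ones, but are neither listed nor needed, are in the scene too. Leave any green or orange look-alike of the workpiece alone.

How it is judged:
On the way, in this order (a step that is already met when the one before it is completed fails the run):
1. the block's end is against the end stop (within 5 mm) while the lever is still open (under 0.9 rad) (y of workpiece in the frame of jig above 0.05 m and value of joint cam_lever below 0.9 rad), for 0.2 s.
2. the lever has been swung round to its stop pin (over 1.55 rad) (value of joint cam_lever above 1.55 rad), for 0.1 s.
At the end, for the whole second after the job is handed in: The block lies flat on the jig, its end within 4 mm of the end stop, its side within 2.5 mm of the fence and parallel to it within 0.04 rad; the lever is within 0.2 rad of its stop pin (over 1.55 rad) and the cam presses on the block with more than 2 N; all at rest (y of workpiece in the frame of jig above 0.051 m and x of workpiece in the frame of jig above 0.06 m and z of workpiece in the frame of jig below 0.016 m and angle between the y axis of workpiece and the y axis of jig, either way round below 0.04 rad and value of joint cam_lever above 1.55 rad and contact force between cam_lever and workpiece above 2 N and linear speed of workpiece below 0.01 m/s and velocity of joint cam_lever between -0.05 and 0.05 rad/s); the robot touches nothing.
It fails at once if the block is lifted more than 10 mm off the jig or tipped more than 0.2 rad (z of workpiece in the frame of jig above 0.022 m or angle between workpiece's own z axis and vertical above 0.2 rad).
It fails at once if tape_measure is moved more than 20 mm (distance of tape_measure from where it was at the start of the episode above 0.02 m).
It fails at once if block_b is moved more than 20 mm (distance of block_b from where it was at the start of the episode above 0.02 m).
It fails at once if tape_1 is moved more than 20 mm (distance of tape_1 from where it was at the start of the episode above 0.02 m).
It also fails if it takes over 53 s, if anything falls off the work surface, if the arm or the gripper's body presses on something with over 40 N, if the wrist force passes 120 N, or if a joint passes its speed limit or range.

## Working session

There is one attempt and no reset: what is moved stays moved. The work goes in short steps, Python scripts to look and compute and a tool call to move; the robot and the scene stay as the last step left them, time stands still between calls to the robot, and variables do not carry over. Pictures are saved under pics/ and viewed, and the job is handed in when it is done.

Besides the shell and the picture viewer there is one more tool, called by a JSON object that holds its "method" and its "body". drive_tool: Moves the arm, as the interface text tells. Its arguments: {"type":"object","properties":{"linear":{"type":"array","items":{"type":"array","items":{"type":"number"}}},"turn":{"type":"array","items":{"type":"number"}},"jaw":{"type":"array","items":{"type":"number"}},"force":{"type":"number"}},"required":["linear","turn","jaw"]}

```bash
mkdir -p pics; ls
python3 - <<'E'
from rig import readout, get_image
import cv2,pickle
print(readout.state())
for n in ["scene","side","wrist"]:
    p=get_image(n); cv2.imwrite(f"pics/{n}0.png",p["image"][:,:,::-1]); pickle.dump(p,open(f"{n}0.pkl","wb"))
    print({k:v for k,v in p.items() if k!="image"})
E
```

```text
pics
{'t': 0.0, 'qpos': array([-1.37158340e+00,  3.13960430e-01,  4.49617335e-02,  1.30359723e+00,
        2.28922786e-05,  1.43118568e+00]), 'qvel': array([ 0.00083939,  0.00012582,  0.00066021,  0.00013481, -0.00043194,
        0.00141752]), 'joint_efforts': array([ 2.05375028e-05, -4.80625749e+01,  2.98533386e+01,  1.93622208e-02,
       -7.15590454e-05, -9.38672542e-06]), 'ee_pos': array([ 0.19100555, -0.54180009,  0.23042456]), 'eef_rot': array([-3.13981375e+00, -2.73097005e-04,  3.38823305e-01]), 'wrist_force': array([ 0.41766184, -0.05483377, -0.26714846]), 'moment': array([ 0.04128768, -0.03414913,  0.03903149]), 'gripper_width': 1.000076835935402}
{'camera_matrix': array([[593.54093859,   0.        , 315.77248266],
       [  0.        , 593.54093859, 238.13954144],
       [  0.        ,   0.        ,   1.        ]]), 'rvec': array([ 1.87855016, -1.07523078,  0.60698258]), 'tvec': array([-0.28295807,  0.26677497,  1.06179204]), 'shot': 1}
{'camera_matrix': array([[454.08423269,   0.        , 326.61486477],
       [  0.        , 454.08423269, 234.1602598 ],
       [  0.        ,   0.        ,   1.        ]]), 'rvec': array([ 0.70063618, -2.58229368,  1.18308715]), 'tvec': array([0.40520461, 0.25765984, 0.91525785]), 'shot': 2}
{'camera_matrix': array([[373.06478086,   0.        , 324.28213459],
       [  0.        , 373.06478086, 238.59664582],
       [  0.        ,   0.        ,   1.        ]]), 'mount': array([[-1.18997727e-03, -9.47923619e-01, -3.18495521e-01,
         8.13641731e-02],
       [ 9.99998650e-01, -1.48902646e-03,  6.95481298e-04,
        -2.70616317e-04],
       [-1.13351141e-03, -3.18494264e-01,  9.47924110e-01,
        -1.41026963e-01],
       [ 0.00000000e+00,  0.00000000e+00,  0.00000000e+00,
         1.00000000e+00]]), 'shot': 3}
```

View pics/scene0.png

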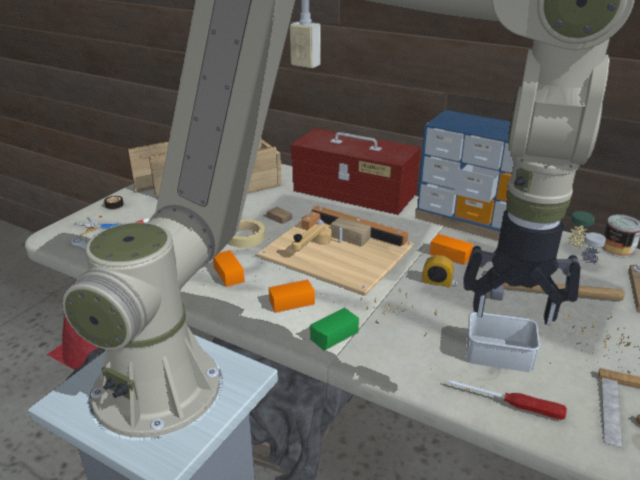

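View pics/side0.png

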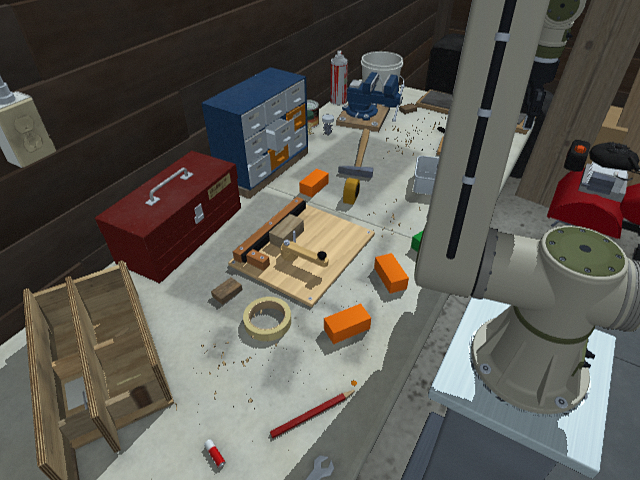

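View pics/wrist0.png

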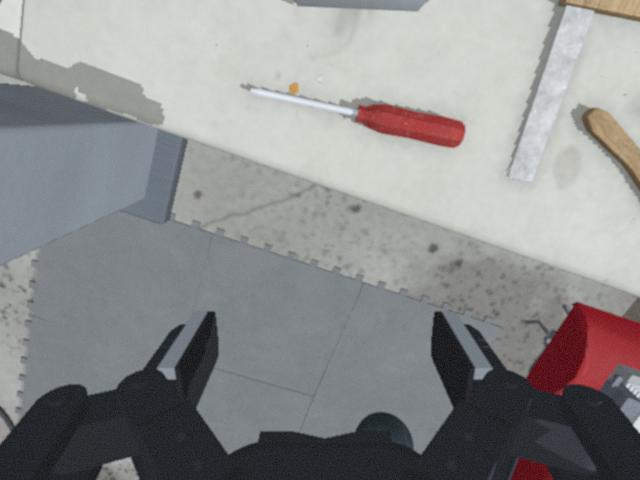

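The scene picture shows the jig around (335,248), the block on it at about (352,232), and the lever knob at about (297,237). In the side picture the jig is around (300,250) and the knob is at (322,256). Next I'll locate them precisely.

Run:
```python
from rig import readout, get_image, silhouettes
import cv2,pickle,numpy as np
for n,(x0,y0,w,h) in {"scene":(230,180,200,150),"side":(190,170,200,150)}.items():
    p=get_image(n); pickle.dump(p,open(f"{n}1.pkl","wb"))
    im=p["image"][:,:,::-1].copy()
    for name in ["jig","workpiece","lever_knob","cam_lever","fence_face","stop_pin","tape_measure","block_b","tape_1"]:
        try: r=silhouettes(p,name)
        except Exception as e: print(name,e); continue
        for d in r[:4]:
            c,_=cv2.findContours(d["region"].astype(np.uint8),0,2)
            print(n,name,round(d["conf"],2),np.round(d["xy"]),d["region"].sum())
    cv2.imwrite(f"pics/{n}1.png",cv2.resize(im[y0:y0+h,x0:x0+w],None,fx=4,fy=4,interpolation=cv2.INTER_CUBIC))
```

```text
scene jig 0.78 [335. 251.] 7135
scene workpiece 0.97 [449. 252.] 933
scene workpiece 0.92 [332. 329.] 1367
scene workpiece 0.77 [291. 297.] 1192
scene workpiece 0.74 [348. 229.] 762
scene lever_knob 0.84 [310. 232.] 630
scene lever_knob 0.36 [436. 272.] 949
scene cam_lever 0.59 [314. 235.] 642
scene fence_face 0.83 [338. 248.] 6991
scene stop_pin 0.93 [333. 256.] 6943
scene tape_measure 0.86 [436. 270.] 879
scene block_b 0.82 [279. 216.] 302
scene tape_1 0.8 [249. 236.] 612
scene tape_1 0.75 [341. 253.] 7057
side jig 0.91 [303. 253.] 7964
side workpiece 0.95 [286. 229.] 731
side workpiece 0.83 [314. 181.] 515
side workpiece 0.72 [417. 242.] 146
side workpiece 0.63 [345. 324.] 1185
side lever_knob 0.65 [302. 254.] 687
side lever_knob 0.57 [305. 254.] 8117
side cam_lever 0.66 [303. 254.] 709
side fence_face 0.75 [307. 254.] 8089
side stop_pin 0.87 [305. 252.] 8009
side tape_measure 0.81 [350. 189.] 362
side block_b 0.59 [226. 291.] 512
side block_b 0.48 [266. 311.] 1282
side block_b 0.15 [304. 253.] 8097
side tape_1 0.58 [269. 329.] 1271
```

View pics/scene1.png

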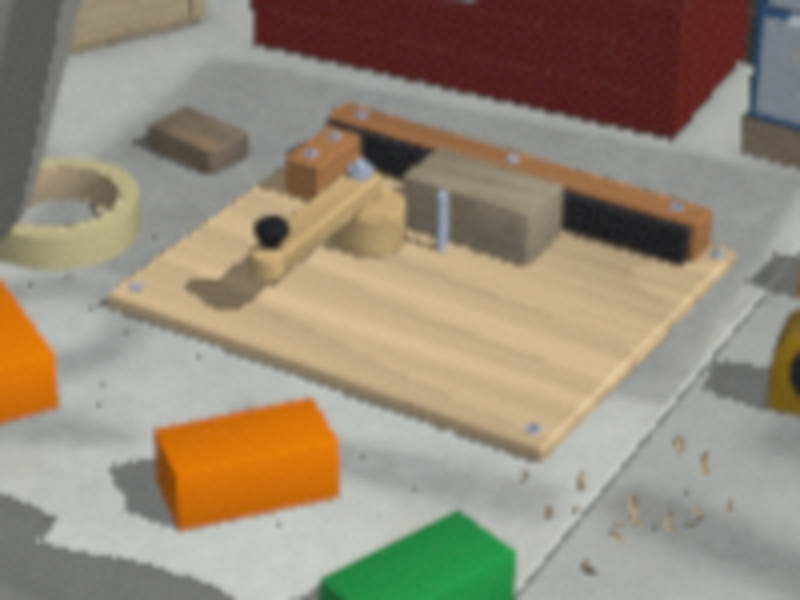

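View pics/side1.png

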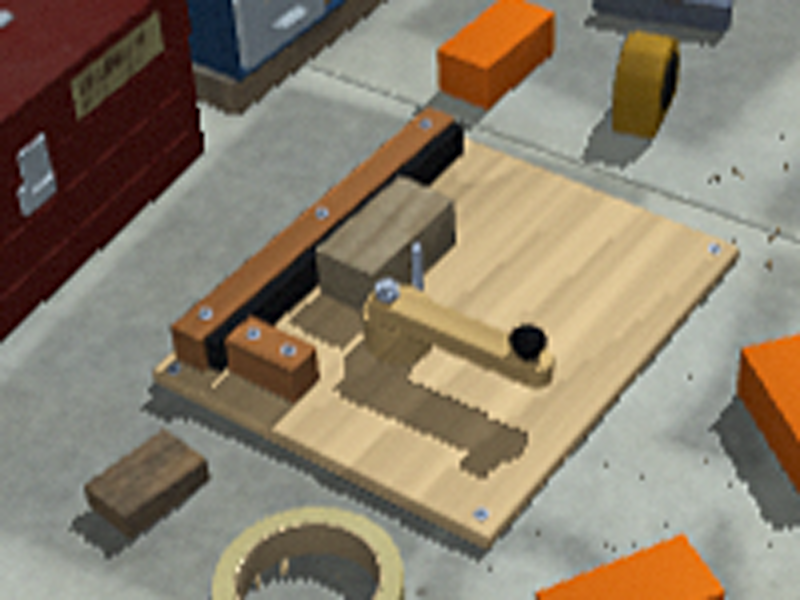

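```bash
cat > fit.py <<'E'
import numpy as np,cv2,pickle
from scipy.optimize import least_squares
P={n:pickle.load(open(f"{n}1.pkl","rb")) for n in("scene","side")}
O={"scene":(230,180),"side":(190,170)}
def px(n,c): return np.array(c)/4+np.array(O[n])-0.375
def proj(n,X):
    p=P[n]; return cv2.projectPoints(np.array(X,float).reshape(-1,1,3),p["rvec"],p["tvec"],p["camera_matrix"],None)[0][:,0]
def T(q,X):
    X=np.array(X,float); c,s=np.cos(q[2]),np.sin(q[2])
    return np.c_[q[0]+c*X[:,0]-s*X[:,1],q[1]+s*X[:,0]+c*X[:,1],X[:,2]]
J=[("scene",(110,294),(-.125,.15,.012)),("scene",(541,452),(-.125,-.15,.012)),("scene",(735,253),(.125,-.15,.012)),
("side",(155,370),(.125,.15,.012)),("side",(489,540),(-.125,.15,.012)),("side",(738,252),(-.125,-.15,.012)),
("scene",(443,190),(.026,.005,.052)),("side",(417,245),(.026,.005,.052)),("scene",(361,165),(.0114,.055,.06)),("side",(387,287),(.0114,.055,.06))]
def res(q,L): return np.concatenate([proj(n,T(q,[X]))[0]-px(n,c) for n,c,X in L])
r=least_squares(res,[.6,.1,0],args=(J,),loss="soft_l1"); q=r.x
print("jig",q,np.round(res(q,J).reshape(-1,2),1).tolist())
W=[("scene",(407,178),(-.0225,.045,.05)),("scene",(527,210),(-.0225,-.045,.05)),("scene",(563,182),(.0225,-.045,.05)),("side",(317,250),(.0225,.045,.05)),("side",(372,280),(-.0225,.045,.05)),("side",(455,208),(-.0225,-.045,.05)),("side",(403,180),(.0225,-.045,.05))]
w=least_squares(res,[q[0],q[1],q[2]],args=(W,)).x
def inj(xy): 
    c,s=np.cos(q[2]),np.sin(q[2]); d=np.array(xy)-q[:2]; return np.array([c*d[0]+s*d[1],-s*d[0]+c*d[1]])
print("block",w,"injig",inj(w[:2]),w[2]-q[2],np.round(res(w,W).reshape(-1,2),1).tolist())
K=[("scene",(271,218)),("side",(528,333))]
k=least_squares(lambda a:np.concatenate([proj(n,T(q,[(.0114+.1*np.cos(a[0]),.055+.1*np.sin(a[0]),.073)]))[0]-px(n,c) for n,c in K]),[3]).x
print("lever jig deg",np.degrees(k),"joint",k-np.radians(170))
for nm,X in dict(knob=(.0114+.1*np.cos(k[0]),.055+.1*np.sin(k[0])),blockend=None).items():
    if X: print(nm,T(q,[X+(0,)]))
np.save("q.npy",q)
E
python3 fit.py; python3 -c "
from rig import silhouettes"
```

```text
jig [ 0.5659272  -0.05309594 -0.04769918] [[-0.7, -1.2], [0.3, -1.2], [1.3, -1.1], [-0.9, -0.0], [-0.3, 0.5], [1.6, -0.8], [0.2, 0.5], [0.4, 1.1], [0.3, 0.9], [0.5, 1.5]]
block [ 0.62277482 -0.05982153 -0.06099226] injig [ 0.05710364 -0.00400738] -0.013293086286783606 [[-1.3, -1.3], [-0.0, 0.7], [0.2, 0.1], [-0.4, 0.5], [0.0, -0.4], [0.7, -1.5], [-0.1, -0.5]]
lever jig deg [181.41876899] joint [0.19929512]
knob [[0.479963   0.00359144 0.        ]]
```

Fit residuals are about 1 px: the jig yaw is -0.048, the block is at jig (57,-4) mm and the lever is at 0.20 rad. I'll close the jaws and move above the point behind the block's -y end.

{"method": "drive_tool", "body": {"linear": [[0.033,0.031,0],[0.033,0.031,0],[0.033,0.031,0],[0.033,0.031,0],[0.033,0.031,0],[0.033,0.031,0],[0.033,0.031,0],[0.033,0.031,0],[0.033,0.031,0],[0.033,0.031,0],[0.033,0.031,0],[0.033,0.031,0],[0.033,0.031,0],[0,0,0]], "turn": [0.091,0.091,0.091,0.091,0.091,0.091,0.091,0.091,0.091,0.091,0.091,0.091,0.091,0], "jaw": [0,0,0,0,0,0,0,0,0,0,0,0,0,0]}}

```text
t: 2.55
ee_pos: [0.6333, -0.1231, 0.2312]
eef_rot: [3.134, 0.002, 1.565]
wrist_force: [-0.6, -0.8, -0.2]
gripper_width: -0.0
```

{"method": "drive_tool", "body": {"linear": [[-0.006,-0.008,-0.03],[-0.006,-0.008,-0.03],[0,0,-0.03],[0,0,-0.03],[0,0,0]], "turn": [-0.04,0,0,0,0], "jaw": [0,0,0,0,0]}}

```text
t: 3.05
ee_pos: [0.6209, -0.139, 0.1085]
eef_rot: [3.131, 0.004, 1.524]
wrist_force: [-0.6, 1.0, -0.3]
gripper_width: -0.003
```

```bash
cat > shot.py <<'E'
import sys,cv2,pickle
from rig import readout,get_image
s=readout.state(); print(s["t"],s["ee_pos"].round(4),s["eef_rot"].round(3),s["wrist_force"].round(1))
tag=sys.argv[1]
B={"scene":(250,130,200,150),"side":(190,150,200,150)}
for n in sys.argv[2:]:
    p=get_image(n); pickle.dump((p,s),open(f"{n}_{tag}.pkl","wb")); im=p["image"][:,:,::-1]
    if n in B:
        x,y,w,h=B[n]; im=cv2.resize(im[y:y+h,x:x+w],None,fx=4,fy=4,interpolation=cv2.INTER_CUBIC)
    cv2.imwrite(f"pics/{n}_{tag}.png",im)
E
python3 shot.py a wrist side
```

```text
3.05 [ 0.6209 -0.139   0.1085] [3.131 0.004 1.524] [-0.6  1.  -0.3]
```

View pics/wrist_a.png

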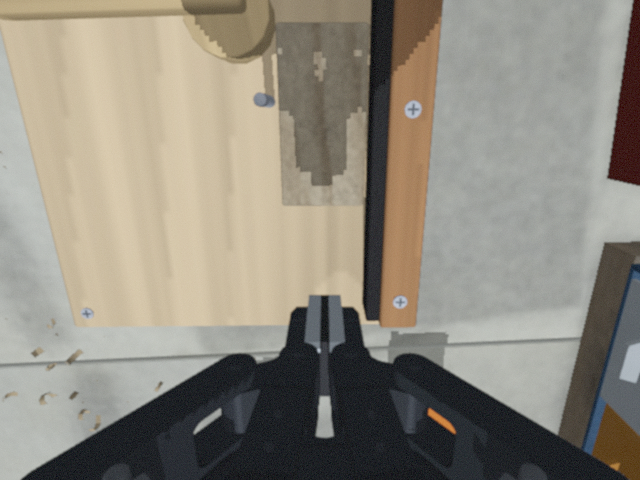

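View pics/side_a.png

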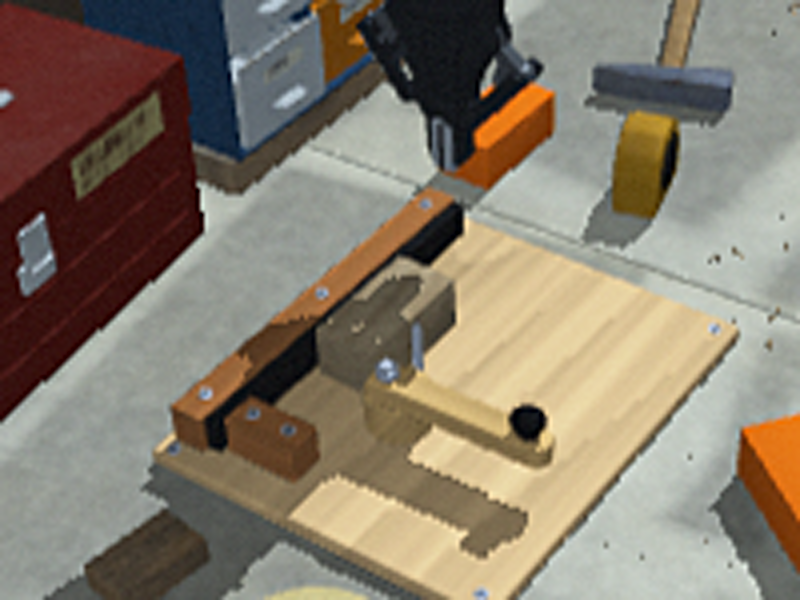

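The wrist picture shows the tip at about (325,297), centred on the block. The block's near edge is at row 205, columns 282–365, with a small gap to the black rubber. I'll check its position by ray casting.

```bash
cat > ray.py <<'E'
import numpy as np,pickle
from scipy.spatial.transform import Rotation as R
q=np.load("q.npy")
def wray(tag,uv,z):
    p,s=pickle.load(open(f"wrist_{tag}.pkl","rb"))
    T=np.eye(4);T[:3,:3]=R.from_euler("xyz",s["eef_rot"]).as_matrix();T[:3,3]=s["ee_pos"]
    C=T@p["mount"]; d=C[:3,:3]@np.linalg.inv(p["camera_matrix"])@np.r_[uv,1]
    return (C[:3,3]+d*(z-C[2,3])/d[2])
def jig(w):
    c,s=np.cos(q[2]),np.sin(q[2]);d=w[:2]-q[:2];return np.array([c*d[0]+s*d[1],-s*d[0]+c*d[1]])
E
python3 - <<'E'
from ray import *
for n,uv,z in [("block-x-y",(282,206),.05),("block+x-y",(366,206),.05),("pin(26,5)",(261,99),.052),("fence bottom top edge end face -y",(381,326),.04),("corner(-125,-150)",(76,326),.012),("fence -y far",(416,326),.04)]:
    w=wray("a",uv,z); print(n,w.round(4),(jig(w)*1000).round(1))
E
```

```text
block-x-y [ 0.5994 -0.1045  0.05  ] [ 35.8 -49.7]
block+x-y [ 0.6453 -0.1068  0.05  ] [ 81.9 -49.9]
pin(26,5) [ 0.5938 -0.0493  0.052 ] [27.7  5.1]
fence bottom top edge end face -y [ 0.6552 -0.1893  0.04  ] [  95.7 -131.8]
corner(-125,-150) [ 0.4385 -0.195   0.012 ] [-120.5 -147.8]
fence -y far [ 0.6778 -0.1905  0.04  ] [ 118.3 -131.9]
```

{"method": "drive_tool", "body": {"linear": [[0,0,-0.03],[0,0,-0.025],[0,0,-0.018],[0,0,-0.005],[0,0,0]], "turn": [0,0,0,0,0], "jaw": [0,0,0,0,0]}}

```text
t: 3.65
ee_pos: [0.6322, -0.1441, 0.0467]
eef_rot: [3.104, 0.012, 1.522]
wrist_force: [-0.0, -0.2, 0.7]
gripper_width: -0.002
```

{"method": "drive_tool", "body": {"linear": [[0,0.006,0],[0,0.006,0],[0,0.005,0],[0,0.005,0],[0,0.005,0],[0,0.005,0],[0,0.005,0],[0,0.005,0],[0,0.005,0],[0,0.005,0],[0,0.005,0],[0,0.005,0]], "turn": [0,0,0,0,0,0,0,0,0,0,0,0], "jaw": [0,0,0,0,0,0,0,0,0,0,0,0]}}

```text
t: 4.85
ee_pos: [0.6358, -0.0777, 0.0531]
eef_rot: [3.096, 0.014, 1.522]
wrist_force: [-0.1, -0.4, 0.4]
gripper_width: 0.002
```

The tool drifted: z is 0.053 instead of 0.03, x is off by 11 mm, and it has a slight tilt. I'll check this before going on.

```bash
python3 shot.py b wrist side scene; python3 -c "
from rig import readout
s=readout.state();print(s['qpos'].round(3),s['qvel'].round(3),s['joint_efforts'].round(1),s['moment'].round(2))"
```

```text
4.85 [ 0.6358 -0.0777  0.0531] [3.096 0.014 1.522] [-0.1 -0.4  0.4]
[-0.244  0.503 -0.121  0.899 -0.005  1.374] [-0.01   0.     0.004 -0.002 -0.002 -0.003] [  0.3 -55.5  27.   -0.4   0.    0. ] [0.03 0.06 0.04]
```

View pics/side_b.png

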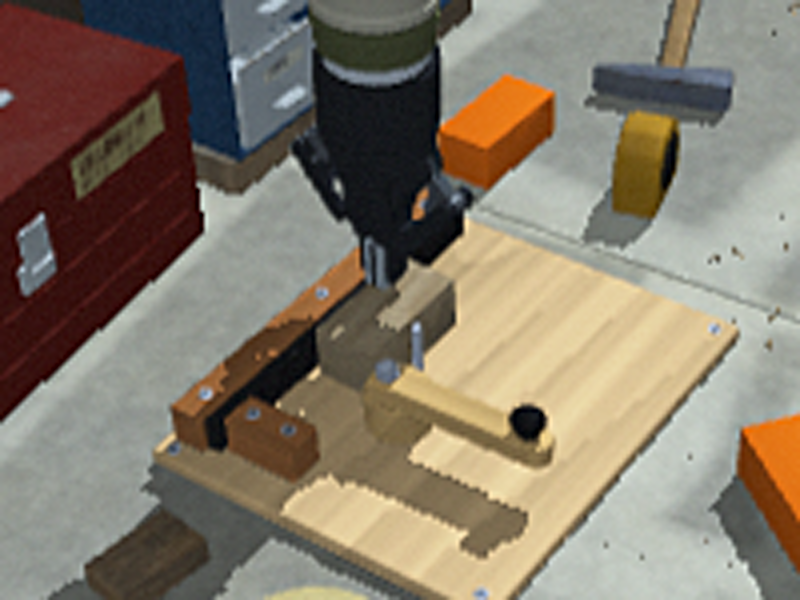

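View pics/scene_b.png

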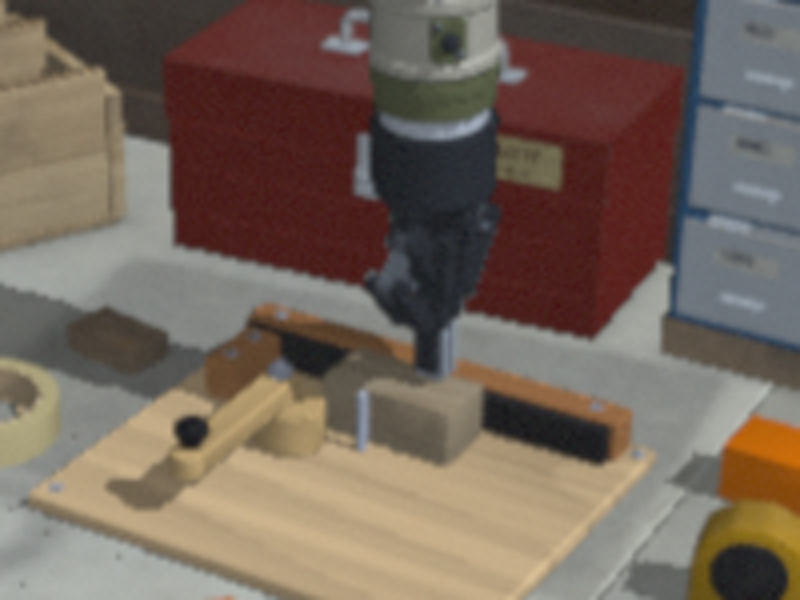

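View pics/wrist_b.png

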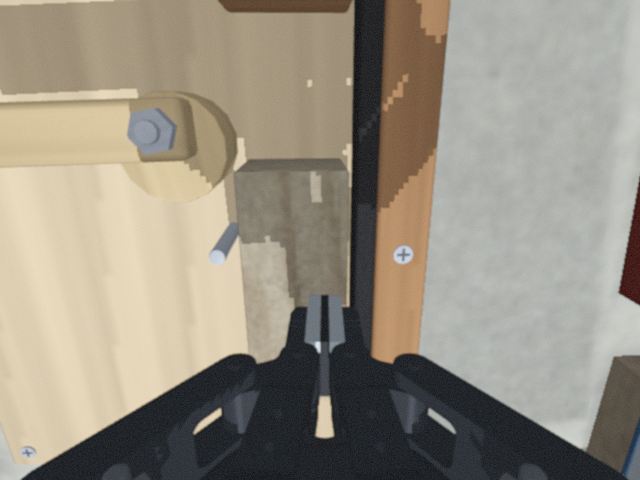

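The finger rode above the block without touching it. The block hasn't moved and there was no force. I'll back off and go down gently.

{"method": "drive_tool", "body": {"linear": [[0,-0.002,0.01],[-0.003,-0.012,0.01],[-0.003,-0.014,0],[-0.003,-0.014,0],[-0.003,-0.014,0],[-0.003,-0.01,0],[0,0,0]], "turn": [0,0,0,0,0,0,0], "jaw": [0,0,0,0,0,0,0]}}

```text
t: 5.7
ee_pos: [0.6195, -0.1526, 0.076]
eef_rot: [3.094, 0.016, 1.519]
wrist_force: [-0.1, -0.5, -0.5]
gripper_width: -0.004
```

{"method": "drive_tool", "body": {"linear": [[0,0,-0.005],[0,0,-0.005],[0,0,-0.005],[0,0,-0.005]], "turn": [0,0,0,0], "jaw": [0,0,0,0]}}

```text
t: 6.1
ee_pos: [0.6192, -0.1523, 0.0541]
eef_rot: [3.094, 0.016, 1.519]
wrist_force: [0.2, -0.2, 0.3]
gripper_width: -0.003
```

{"method": "drive_tool", "body": {"linear": [[0,0,-0.006],[0,0,-0.006],[0,0,-0.006],[0,0,-0.006],[0,0,0],[0,0,0]], "turn": [0,0,0,0,0,0], "jaw": [0,0,0,0,0,0]}}

```text
t: 6.7
ee_pos: [0.6183, -0.1502, 0.0257]
eef_rot: [3.098, 0.014, 1.522]
wrist_force: [-0.8, 0.1, 0.5]
gripper_width: -0.007
```

{"method": "drive_tool", "body": {"linear": [[0,0.01,0],[0.001,0.01,0],[0,0.005,0],[0,0.005,0],[0,0.005,0],[0.001,0.005,0],[0,0.005,0],[0,0.005,0]], "turn": [0,0,0,0,0,0,0,0], "jaw": [0,0,0,0,0,0,0,0]}}

```text
t: 7.5
ee_pos: [0.6213, -0.0962, 0.0272]
eef_rot: [3.095, 0.015, 1.522]
wrist_force: [0.6, -0.9, -0.2]
gripper_width: -0.002
```

{"method": "drive_tool", "body": {"linear": [[0,0.005,0],[0,0.005,-0.001],[0,0.005,0],[0,0.005,0],[0,0.005,-0.001],[0,0.004,0]], "turn": [0,0,0,0,0,0], "jaw": [0,0,0,0,0,0]}}

```text
t: 8.1
ee_pos: [0.6215, -0.065, 0.0252]
eef_rot: [3.095, 0.016, 1.521]
wrist_force: [0.5, 0.3, -0.3]
gripper_width: -0.001
```

```bash
python3 shot.py c wrist side
```

```text
8.1 [ 0.6215 -0.065   0.0252] [3.095 0.016 1.521] [ 0.5  0.3 -0.3]
```

View pics/wrist_c.png

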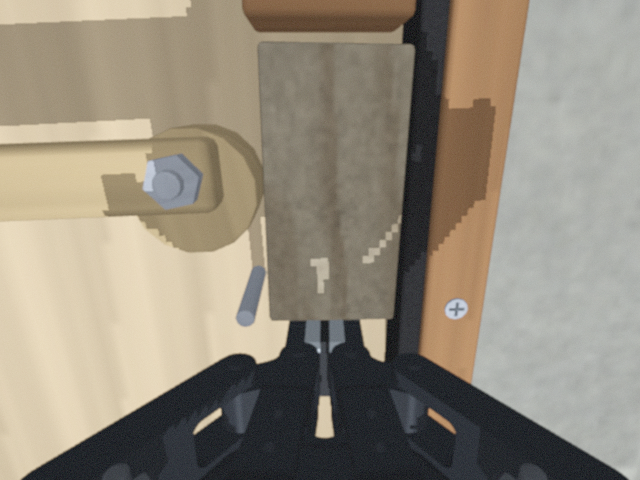

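View pics/side_c.png

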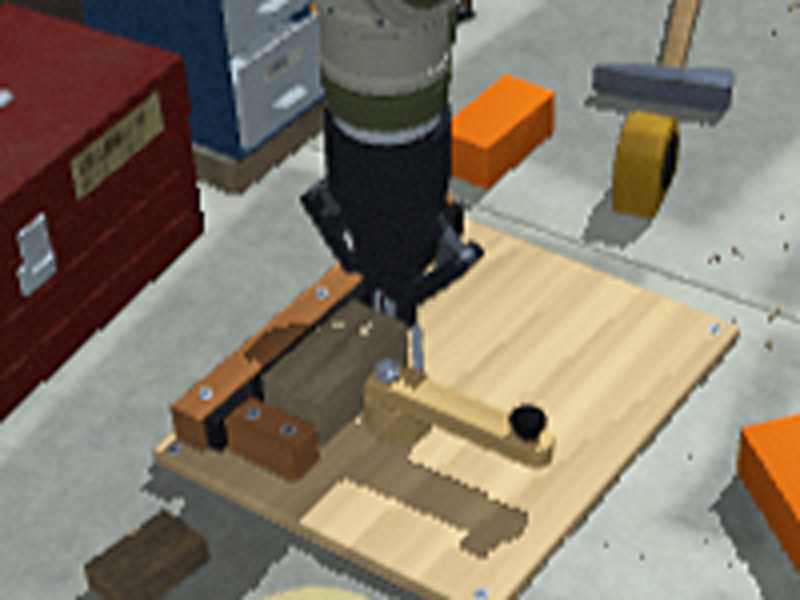

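The block is moving straight along the fence. Its far end is at row 43 and the stop's lower edge is at about row 30, so only a few mm are left. I'll push until contact.

{"method": "drive_tool", "body": {"linear": [[0,0.004,0],[0,0.004,0],[0,0.003,0],[0,0.003,0]], "turn": [0,0,0,0], "jaw": [0,0,0,0]}}

```text
t: 8.6
ee_pos: [0.6235, -0.0568, 0.0267]
eef_rot: [3.091, 0.029, 1.517]
wrist_force: [-2.9, -11.4, 0.1]
gripper_width: 0.0
```

{"method": "drive_tool", "body": {"linear": [[0,0.001,0],[0,0.001,0],[0,0,0]], "turn": [0,0,0], "jaw": [0,0,0]}}

```text
t: 8.9
ee_pos: [0.6231, -0.057, 0.0269]
eef_rot: [3.091, 0.033, 1.514]
wrist_force: [-0.1, -1.9, -0.3]
gripper_width: -0.003
```

{"method": "drive_tool", "body": {"linear": [[0,-0.005,0],[0,-0.008,0],[0,-0.008,0],[0,-0.004,0],[0,0,0.02],[0,0,0.02],[0,0,0.02],[0,0,0.02],[0,0,0.01],[0,0,0]], "turn": [0,0,0,0,0,0,0,0,0,0], "jaw": [0,0,0,0,0,0,0,0,0,0]}}

```text
t: 9.9
ee_pos: [0.6217, -0.0837, 0.1181]
eef_rot: [3.094, 0.027, 1.514]
wrist_force: [0.3, 0.2, 0.5]
gripper_width: 0.001
```

```bash
python3 shot.py d wrist side
```

```text
9.9 [ 0.6217 -0.0837  0.1181] [3.094 0.027 1.514] [0.3 0.2 0.5]
```

View pics/wrist_d.png

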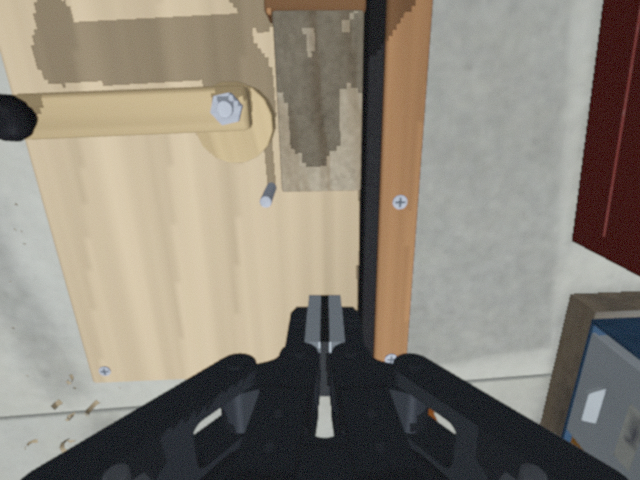

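View pics/side_d.png

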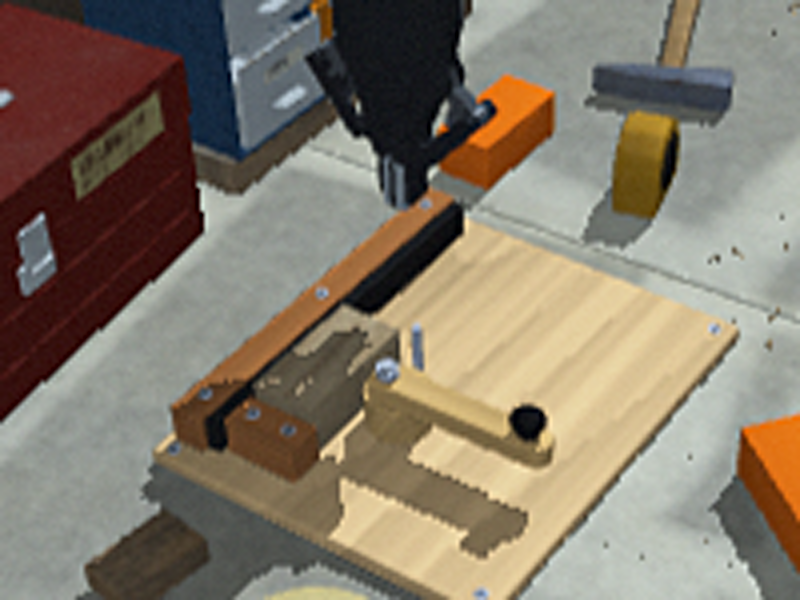

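The block is now against the stop, with no gap visible at (320,10). Next I'll work out the lever waypoints.

Run:
```python
from ray import *
for n,uv,z in [("block-x-y",(282,192),.05),("block+x-y",(360,190),.05),("pin(26,5)",(266,201),.052)]:
    print(n,(jig(wray("d",uv,z))*1000).round(1))
c,s=np.cos(q[2]),np.sin(q[2])
def wp(th,r=.07,d=.022):
    t=np.radians(th); p=np.array([.0114,.055])+r*np.array([np.cos(t),np.sin(t)])-d*np.array([-np.sin(t),np.cos(t)])
    return q[0]+c*p[0]-s*p[1],q[1]+s*p[0]+c*p[1]
print("pre",np.round(wp(181,d=.045),4))
for th in range(181,276,8): print(th,np.round(wp(th),4),"yaw",round(np.radians(th-180)+1.523,3))
```

```text
block-x-y [36.2 10.3]
block+x-y [80.3 10.6]
pin(26,5) [27.2  5.8]
pre [0.5113 0.0484]
181 [0.5106 0.0254] yaw 1.54
189 [0.508  0.0155] yaw 1.68
197 [0.5067 0.0054] yaw 1.82
205 [ 0.5068 -0.0049] yaw 1.959
213 [ 0.5084 -0.015 ] yaw 2.099
221 [ 0.5114 -0.0248] yaw 2.239
229 [ 0.5156 -0.0341] yaw 2.378
237 [ 0.5212 -0.0427] yaw 2.518
245 [ 0.5279 -0.0504] yaw 2.657
253 [ 0.5356 -0.0572] yaw 2.797
261 [ 0.5442 -0.0628] yaw 2.937
269 [ 0.5534 -0.0671] yaw 3.076
```

The block end is at jig y≈10.4 mm, so it is home. Moving over the lever's +y side.

{"method": "drive_tool", "body": {"linear": [[-0.014,0.016,0.002],[-0.014,0.016,0],[-0.014,0.016,0],[-0.014,0.016,0],[-0.014,0.016,0],[-0.014,0.016,0],[-0.014,0.016,0],[-0.01,0.016,0],[0,0,0]], "turn": [0,0,0,0,0,0,0,0,0], "jaw": [0,0,0,0,0,0,0,0,0]}}

```text
t: 10.9
ee_pos: [0.5002, 0.0488, 0.1046]
eef_rot: [3.118, 0.024, 1.513]
wrist_force: [-0.7, -0.3, -0.6]
gripper_width: 0.005
```

{"method": "drive_tool", "body": {"linear": [[0.006,0.002,-0.006],[0.004,0,-0.008],[0,0,-0.01],[0,0,-0.01],[0,0,-0.01],[0,0,-0.008],[0,0,-0.004],[0,0,0]], "turn": [0.02,0,0,0,0,0,0,0], "jaw": [0,0,0,0,0,0,0,0]}}

```text
t: 11.7
ee_pos: [0.511, 0.0486, 0.0399]
eef_rot: [3.122, 0.025, 1.532]
wrist_force: [0.0, 0.3, 0.4]
gripper_width: -0.001
```

```bash
python3 shot.py e wrist side
```

```text
11.7 [0.511  0.0486 0.0399] [3.122 0.025 1.532] [0.  0.3 0.4]
```

View pics/wrist_e.png

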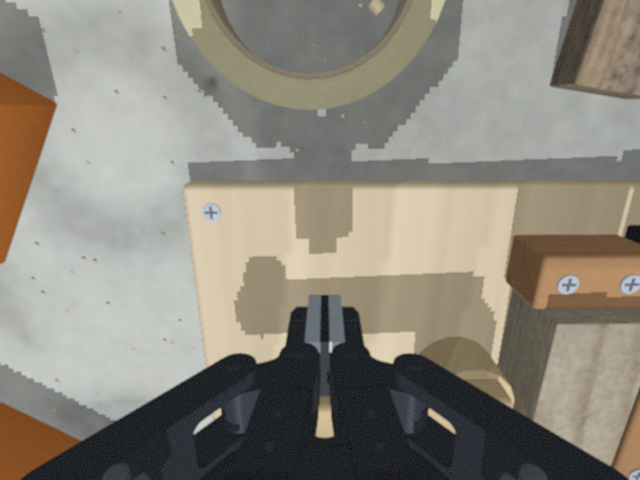

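View pics/side_e.png

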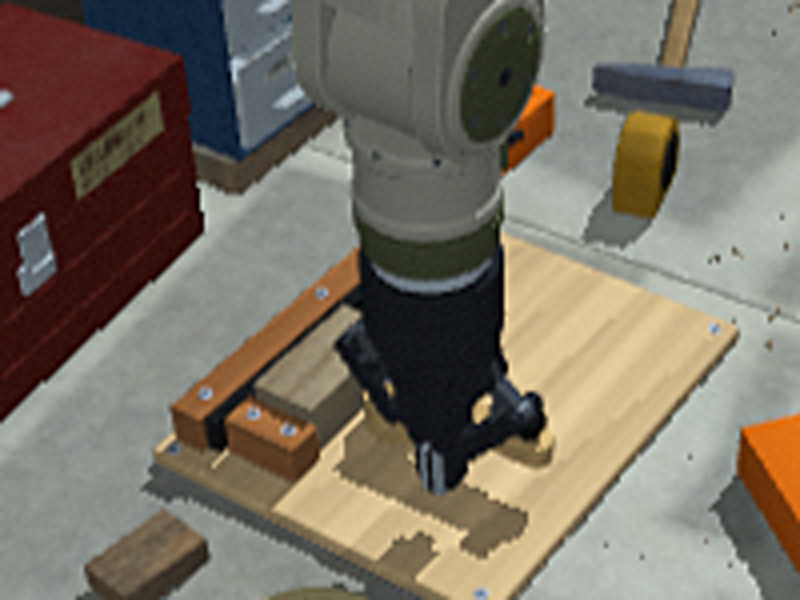

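The fingertip is beside the lever on its +y side, clear of it (side picture, tip at (432,485)). Now the push.

{"method": "drive_tool", "body": {"linear": [[0,-0.008,0.002],[0,-0.008,0.002],[0,-0.006,0],[-0.001,-0.005,0],[-0.001,-0.005,0],[-0.001,-0.005,0],[-0.001,-0.005,0],[0,-0.005,0],[0,-0.005,0]], "turn": [0,0,0,0.07,0.07,0.07,0.07,0.07,0.07], "jaw": [0,0,0,0,0,0,0,0,0]}}

```text
t: 12.7
ee_pos: [0.5084, -0.006, 0.0478]
eef_rot: [3.114, 0.019, 1.969]
wrist_force: [-0.4, 2.4, -0.7]
gripper_width: 0.001
```

```bash
python3 shot.py f side
```

```text
12.7 [ 0.5084 -0.006   0.0478] [3.114 0.019 1.969] [-0.4  2.4 -0.7]
```

View pics/side_f.png

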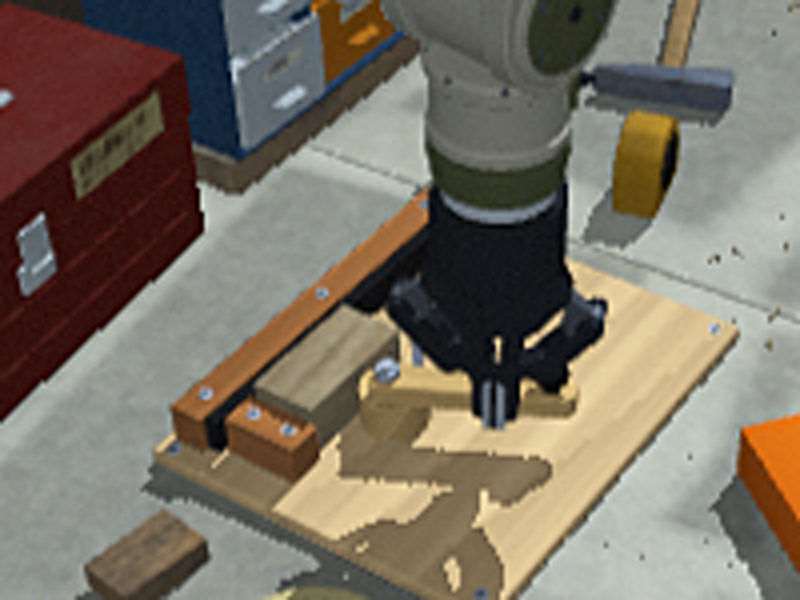

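The lever follows the finger and stands at about 205° in the jig's frame. Continuing along the arc.

{"method": "drive_tool", "body": {"linear": [[0,-0.005,-0.001],[0.001,-0.005,-0.001],[0.001,-0.005,0],[0.0015,-0.005,-0.001],[0.002,-0.005,0],[0.002,-0.0045,-0.001],[0.003,-0.0045,0],[0.003,-0.004,0],[0.003,-0.004,0],[0.0035,-0.004,0]], "turn": [0.07,0.07,0.07,0.07,0.07,0.07,0.07,0.07,0.07,0.07], "jaw": [0,0,0,0,0,0,0,0,0,0]}}

```text
t: 13.75
ee_pos: [0.5255, -0.0534, 0.0457]
eef_rot: [3.109, 0.011, 2.684]
wrist_force: [-1.1, 0.6, -0.5]
gripper_width: -0.005
```

```bash
python3 shot.py g side wrist
```

```text
13.75 [ 0.5255 -0.0534  0.0457] [3.109 0.011 2.684] [-1.1  0.6 -0.5]
```

View pics/side_g.png

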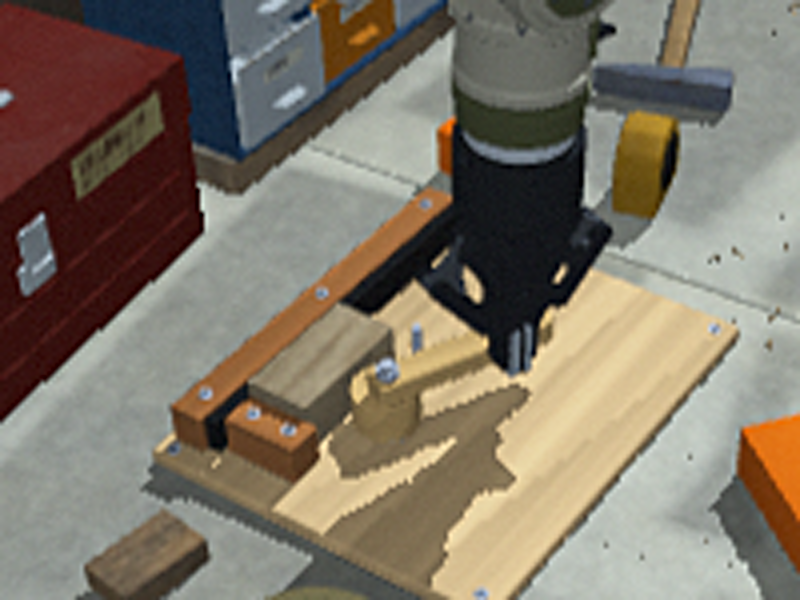

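{"method": "drive_tool", "body": {"linear": [[0.004,-0.002,-0.001],[0.004,-0.002,0],[0.004,-0.002,0],[0.004,-0.002,-0.001],[0.005,-0.002,0],[0.005,-0.002,0],[0.005,-0.001,0]], "turn": [0.06,0.06,0.06,0.06,0.06,0.06,0.04], "jaw": [0,0,0,0,0,0,0]}}

```text
t: 14.55
ee_pos: [0.5479, -0.0684, 0.0434]
eef_rot: [3.116, -0.003, 3.073]
wrist_force: [-4.5, -0.9, 3.0]
gripper_width: 0.0
```

```bash
python3 shot.py h side scene
```

```text
14.55 [ 0.5479 -0.0684  0.0434] [ 3.116e+00 -3.000e-03  3.073e+00] [-4.5 -0.9  3. ]
```

View pics/side_h.png

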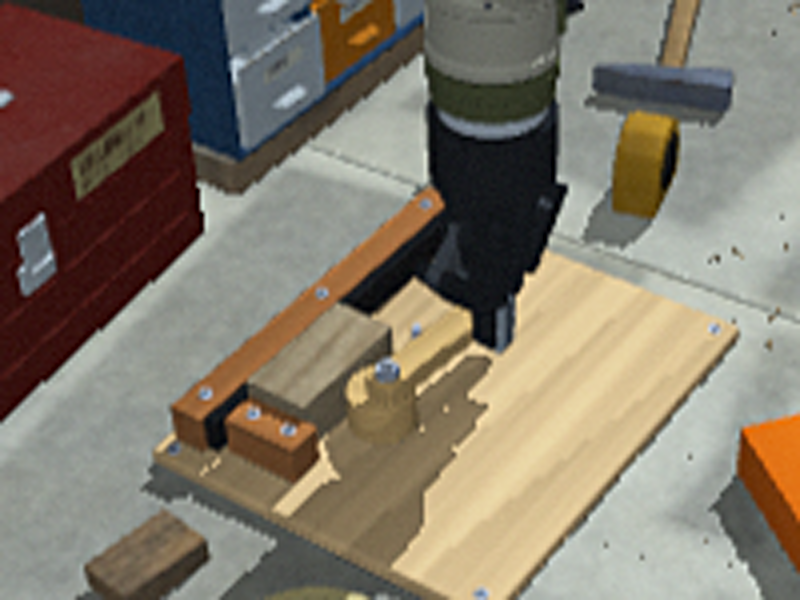

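Nearly at the pin. The cam is loading: -4.5 N in x, which is along the push. Continuing in +x.

{"method": "drive_tool", "body": {"linear": [[0.005,0,0],[0.005,0,0],[0.005,0,0],[0.005,0,0]], "turn": [0.02,0.01,0,0], "jaw": [0,0,0,0]}}

```text
t: 15.05
ee_pos: [0.5554, -0.0688, 0.0422]
eef_rot: [3.12, -0.026, 3.091]
wrist_force: [-15.1, -2.1, 9.7]
gripper_width: 0.003
```

{"method": "drive_tool", "body": {"linear": [[0.006,0,0.001],[0.006,0,0.001],[0.006,0,0]], "turn": [0,0,0], "jaw": [0,0,0]}}

```text
t: 15.35
ee_pos: [0.555, -0.0685, 0.042]
eef_rot: [3.124, -0.061, 3.082]
wrist_force: [-16.2, -1.2, 13.0]
gripper_width: 0.0
```

```bash
python3 shot.py i side scene
```

```text
15.35 [ 0.555  -0.0685  0.042 ] [ 3.124 -0.061  3.082] [-16.2  -1.2  13. ]
```

View pics/side_i.png

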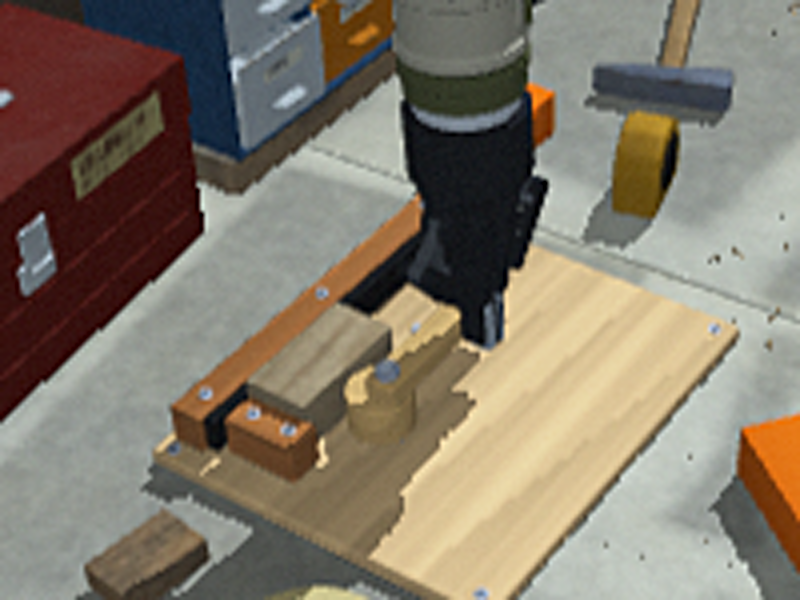

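The TCP has stopped advancing and the lever lies against the pin. I'll release in -x, rise, and check.

{"method": "drive_tool", "body": {"linear": [[-0.005,0,0],[-0.008,0,0],[-0.01,0,0],[-0.01,0,0],[-0.01,0,0.01],[-0.01,0,0.02],[-0.01,0,0.03],[0,0,0.04],[0,0,0.04],[0,0,0.03],[0,0,0]], "turn": [0,0,0,0,0,0,0,0,0,0,0], "jaw": [0,0,0,0,0,0,0,0,0,0,0]}}

```text
t: 16.55
ee_pos: [0.4836, -0.0672, 0.2222]
eef_rot: [3.124, -0.055, 3.076]
wrist_force: [0.5, -0.2, 0.1]
gripper_width: -0.003
```

```bash
python3 shot.py j side scene wrist
```

```text
16.55 [ 0.4836 -0.0672  0.2222] [ 3.124 -0.055  3.076] [ 0.5 -0.2  0.1]
```

View pics/side_j.png

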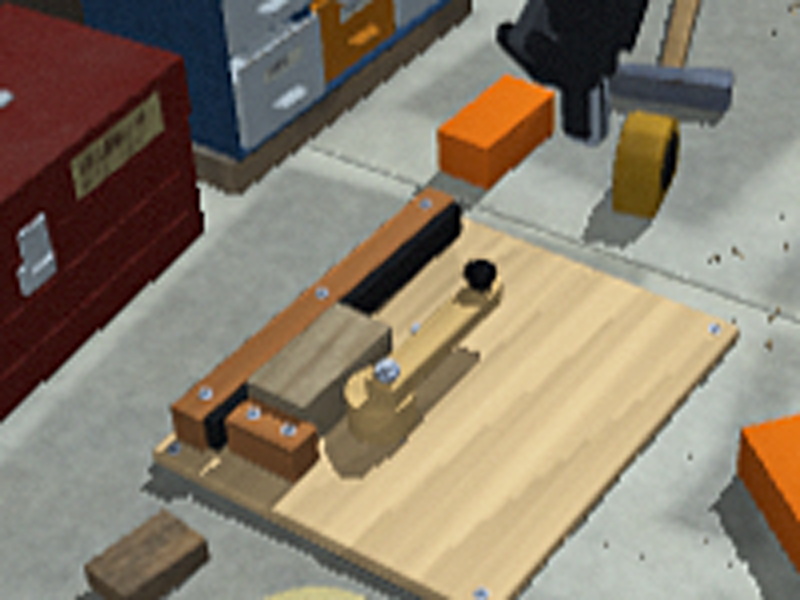

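View pics/scene_j.png

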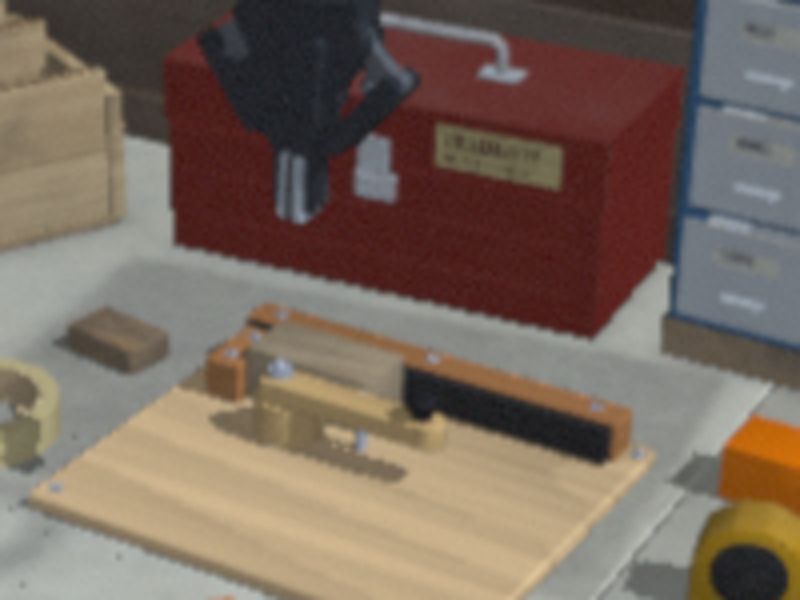

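View pics/wrist_j.png

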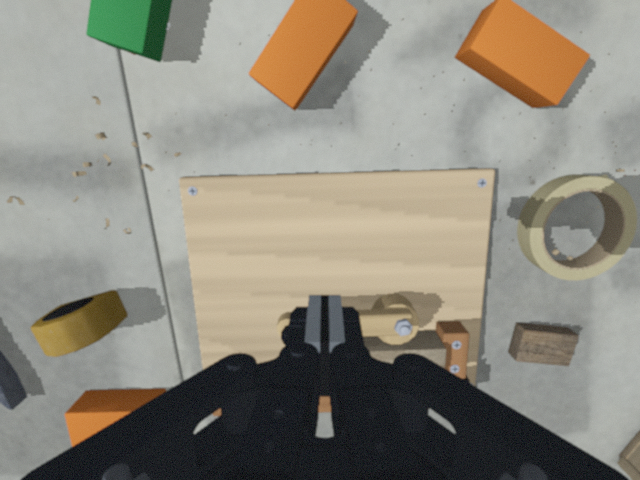

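Run:
```python
import fit,numpy as np
from fit import *
O.update(scene=(250,130),side=(190,150))
K=[("scene",(424,392)),("side",(480,264))]
k=least_squares(lambda a:np.concatenate([proj(n,T(q,[(.0114+.1*np.cos(a[0]),.055+.1*np.sin(a[0]),.075)]))[0]-px(n,c) for n,c in K]),[4.7])
print("lever joint",k.x-np.radians(170),k.fun)
W=[("side",(391,328),(-.0225,-.045,.05)),("side",(345,303),(.0225,-.045,.05)),("side",(248,385),(.0225,.045,.05)),("scene",(404,366),(-.0225,-.045,.05)),("scene",(246,350),(-.0225,.045,.05)),("scene",(275,320),(.0225,.045,.05))]
w=least_squares(res,q,args=(W,)).x
print("block",inj(w[:2])*1000,w[2]-q[2],res(w,W).round(1))
```

```text
jig [ 0.5659272  -0.05309594 -0.04769918] [[-0.7, -1.2], [0.3, -1.2], [1.3, -1.1], [-0.9, -0.0], [-0.3, 0.5], [1.6, -0.8], [0.2, 0.5], [0.4, 1.1], [0.3, 0.9], [0.5, 1.5]]
block [ 0.62277482 -0.05982153 -0.06099226] injig [ 0.05710364 -0.00400738] -0.013293086286783606 [[-1.3, -1.3], [-0.0, 0.7], [0.2, 0.1], [-0.4, 0.5], [0.0, -0.4], [0.7, -1.5], [-0.1, -0.5]]
lever jig deg [181.41876899] joint [0.19929512]
knob [[0.479963   0.00359144 0.        ]]
lever joint [1.75732744] [ 0.24848603 -0.52768394  0.21847098  0.54968153]
block [63.89977045 51.912129  ] 0.14623818113506815 [ 0.1 -2.4 -3.9 -0.9  1.8  0.  -5.   3.5  1.5  0.4  1.7  0.3]
```

The lever reads 1.757 rad, so it is at its end. The block fit was poor because one scene corner was ambiguous, so I'll take a clear wrist view.

{"method": "drive_tool", "body": {"linear": [[0.01,-0.005,0],[0.01,-0.005,0],[0.01,-0.008,0],[0.01,-0.008,0],[0.01,-0.008,0],[0.01,-0.008,0],[0.01,-0.008,0],[0.01,-0.008,0],[0.01,-0.008,0],[0.01,-0.008,0],[0,0,0],[0,0,0]], "turn": [-0.14,-0.14,-0.14,-0.14,-0.14,-0.14,-0.14,-0.14,-0.14,-0.14,-0.14,0], "jaw": [0,0,0,0,0,0,0,0,0,0,0,0]}}

```text
t: 17.9
ee_pos: [0.5716, -0.1387, 0.1933]
eef_rot: [-3.138, -0.093, 1.47]
wrist_force: [-0.4, -0.1, -0.1]
gripper_width: 0.0
```

```bash
python3 shot.py k wrist; python3 -c "
import cv2
i=cv2.imread('pics/wrist_k.png');cv2.imwrite('pics/wrist_k2.png',cv2.resize(i[0:260,190:510],None,fx=2.3,fy=2.3,interpolation=cv2.INTER_CUBIC))"
```

```text
17.9 [ 0.5716 -0.1387  0.1933] [-3.138 -0.093  1.47 ] [-0.4 -0.1 -0.1]
```

View pics/wrist_k2.png

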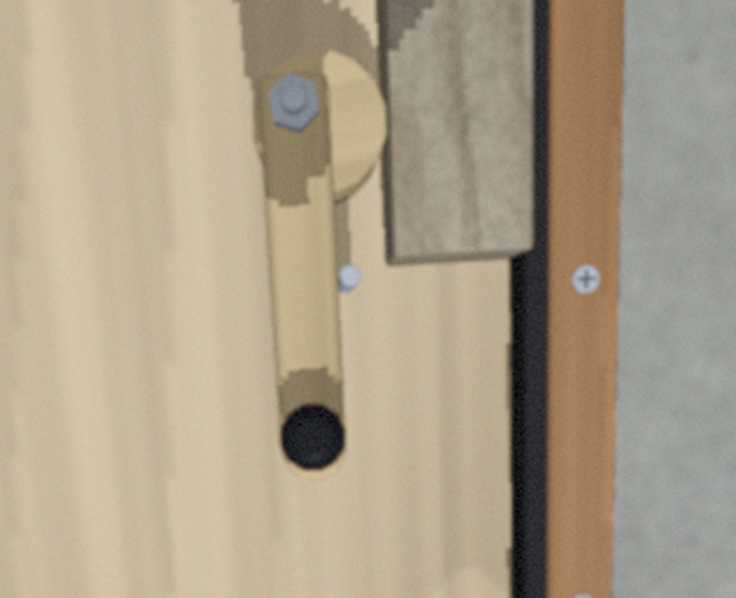

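The wrist view shows the lever against the pin at (348,275), the cam touching the block, and the block flush and parallel to the fence. One last check on the block's y position.

Run:
```python
from ray import *
for n,c,z in [("b-x-y",(390,257),.05),("b+x-y",(533,247),.05),("pin 26,5",(348,275),.052),("axis 11.4,55",(294,96),.062)]:
    print(n,(jig(wray("k",(190+c[0]/2.3,c[1]/2.3),z))*1000).round(1))
```

```text
b-x-y [40.   9.5]
b+x-y [86.1 10.1]
pin 26,5 [26.2  4.6]
axis 11.4,55 [11.9 55.5]
```

```bash
python3 -c "
from rig import job
print(job.close_job())"
```

```text
the job is handed in; nothing more can be done
None
```

I pushed the block along the fence to the end stop with the lever still open at about 0.2 rad. I then swung the lever round to its stop pin with the closed fingertips, backed clear, and handed the job in at about 18 s of the 53 s limit. The hand-in reports no verdict.

**Last checks**
- **Block:** the final wrist view puts its near end at jig y ≈ 10 mm, so its centre is at about 55 mm. It spans x ≈ 40 to 86 mm and lies flush with and parallel to the fence.
- **Lever:** the knob fit gives about 1.757 rad, and the picture shows the lever against the pin and the cam touching the block. I inferred the clamping force from this and from the push force; I did not measure it directly.
- **Bystanders:** the tape measure, off-cut and roll of tape look untouched in the pictures. I did not measure them.

**What went wrong or disagreed**
- **First approach:** the tool drifted up about 20 mm and passed over the block without touching it, so I backed off and repeated it more slowly.
- **Block fit:** one block fit from the scene and side cameras gave a poor result (0.15 rad off, large residuals). I put that down to a corner partly hidden by the lever, and the close wrist view did not agree with it.

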